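# Load the spin caster and start it

### The job

Gently push the closed round mould along the ball bed, keeping it flat on the balls (never lift it), until it sits home on the shuttle tray against both centring posts. Then, with the mould home, press the flat round start button on the caster right down, leave the mushroom stop button alone, and finish with the mould still home and nothing else disturbed.

Things in the scene. Friction and masses are not known exactly. Their poses are not given: they have to be found in the camera images.
- mould: closed casting mould: thick grey-green silicone disc 160 mm in diameter, 32 mm thick (two halves, seam half way up), with a sprue hole 18 mm wide and 16 mm deep in the middle of its top. 0.6 to 0.95 kg. It lies flat on the steel balls of the bed and slides with little resistance (about 1 N); pushed slowly it coasts only a few mm. Origin: centre of its underside
- caster: bench spin caster, fixed: a loading bed of steel plate in a yellow frame, set with free-rolling steel balls, and at its left end the casing. Its axes: x across the bed away from the robot, y along the bed towards the casing, z up; origin at bench level. Bed: x -140 to 220, y -300 to 240 mm; plate 40 mm above the bench, ball tops 45 mm; x above 140 mm is a plain ledge
- deck (a point): point on the deck of the blue casing, at the middle of its edge next to the bed, 190 mm above the bench (caster frame x 60, y 240, z 190 mm). The casing spans x -170 to 290 mm and y 240 to 700 mm. The control plate lies along this edge (y 250 to 342 mm); behind it the chamber lid with its handle rises to 256 mm above the bench
- home (a point): point on the shuttle tray (the smooth bright square at the casing end of the bed) where the centre of the mould's underside lies when the mould touches both posts; caster frame x 0, y 100 mm, z 45 mm.
- post_near (a point): top centre of the centring post nearer the robot: upright fixed steel post 20 mm in diameter, rising 45 mm above the bed plate; caster frame x -52, y 174, z 85 mm. The mould comes to rest against both posts.
- post_far (a point): top centre of the other post, the same, at x +52, y 174, z 85 mm.
- start_top (a point): top centre of the start button: flat black round button 30 mm in diameter in a round housing 46 mm wide, on the control plate, second control from the robot (between the small selector and the mushroom). It is pressed straight down.
- start (a joint): travel of the start button: 0 = up, 0.006 m = right down; a spring, about 1.5 N at first and 5 N right down. It comes back up when released.
- estop_top (a point): top centre of the stop button: a mushroom head 40 mm in diameter on a square plate, 95 mm from the start button on the side away from the robot. Leave alone.
- estop (a joint): travel of the mushroom stop button: 0 = up, 0.006 m = pressed; a spring.
- ingot_a: cast bar of tin alloy, 110 x 34 x 23 mm, lying along the flat ledge of the bed (far side), near its right end. Origin: centre of its underside. Bystander
- ingot_b: the same kind of bar, lying in line with the other on the ledge, nearer the casing. Origin: centre of its underside. Bystander
- nut_box: small open grey box of brass nuts, 45 x 85 x 28 mm, on the ledge of the bed beyond the tray. Origin: centre of its underside. Bystander
- open_half: a smaller open mould half, 120 mm across and 16 mm thick with metal castings on its face, on the bench right of the bed. Origin: centre of its underside. Bystander
- talc: white talc bottle, 60 mm across, 150 mm tall, standing on the bench right of the bed. Origin: centre of its underside. Bystander
- brush: hand brush lying on the bench right of the bed. Bystander
- wrench: wrench lying on the bench right of the bed. Bystander
There are look-alikes about, which are no part of the job. What is shaped like the mould but purple is not meant.

How it is judged:
On the way, in this order (a step that is already met when the one before it is completed fails the run):
1. the mould lies home against both posts, at rest (horizontal distance between mould and home below 0.005 m and linear speed of mould below 0.02 m/s and z of mould in the frame of home below 0.004 m and angle between mould's own z axis and vertical below 0.05 rad), for 0.2 s.
2. the start button is pressed right down (value of joint start above 0.0045 m and horizontal distance between mould and home below 0.005 m), for 0.05 s.
At the end, for the whole second after the job is handed in: The mould lies flat and still on the tray, its centre within 5 mm of the home point (touching both posts), and the start button has been pressed at least 4.5 mm of its 6 mm after the mould was home (horizontal distance between mould and home below 0.005 m and linear speed of mould below 0.01 m/s and value of joint estop below 0.002 m and z of mould in the frame of home below 0.004 m and angle between mould's own z axis and vertical below 0.05 rad).
It fails at once if the mould is lifted or tipped: more than 12 mm above the balls or tilted more than 0.15 rad (z of mould in the frame of home above 0.012 m or angle between mould's own z axis and vertical above 0.15 rad).
It fails at once if the mould is handled roughly: it goes faster than 0.5 m/s or the fingers press on it with over 60 N (linear speed of mould above 0.5 m/s or contact force between the fingers and mould above 60 N).
It fails at once if the start button is pressed (over 3 mm) while the mould is not home (more than 6 mm off) (value of joint start above 0.003 m and horizontal distance between mould and home above 0.006 m).
It fails at once if the mushroom stop button is pressed (over 3 mm) (value of joint estop above 0.003 m).
It fails at once if a bystander is moved by more than 20 mm (distance of any of ingot_a, ingot_b, nut_box, open_half, talc, brush, wrench from where it was at the start of the episode above 0.02 m).
It also fails if it takes over 61 s, if anything falls off the work surface, if the arm or the gripper's body presses on something with over 40 N, if the wrist force passes 120 N, or if a joint passes its speed limit or range.

### The arm

A 6-joint arm with a two-finger parallel gripper is mounted at the origin on the work surface. World frame = base frame: x ahead of the robot, y to its left, z up, the work surface at z = 0. Lengths are in m, angles in rad, forces in N, time in s.
With the tool pointing down it reaches from about 0.25 to 0.775 m from the base axis. Payload 4 kg.
Tool frame: the origin (TCP) lies between the finger pads; the fingertips stand 11 mm ahead of it and the grasp point (between the pads) lies 8 mm behind it (robot.tip_extent is the z of the fingertips in the tool frame, in m); z points along the fingers, y is the line along which they close (so a half turn about z gives the same grasp; the last joint's range is limited). The gripper opens to 94 mm and grips with 3 to 60 N. Pads are 16 mm wide; open, the fingers measure 119 mm over their backs; the gripper's body (75 mm by 177 mm) begins 78 mm behind the grasp point.
Start: joints at [-1.243, 0.087, 1.371, -0, 1.684, -0.103], TCP at [0.23, -0.5, 0.217] pointing down, gripper open.
Joint ranges: [-3.1, 3.1], [-0.76, 2.03], [0.27, 2.55], [-1.08, 4.22], [0.17, 2.65], [-2.57, 2.57]. Speed limits (rad/s): [2.79, 2.79, 3.14, 3.14, 3.14, 3.14].

### API

Orientations are given as [roll, pitch, yaw] about the fixed x, y, z axes, in that order (R = Rz(yaw) Ry(pitch) Rx(roll)).
In Python, from bench import robot, imaging gives the robot as it stands.
- The arm moves only by the shell command python3 -m pendant 'ROWS'. ROWS is JSON, a list of rows, each a list of 7 numbers: the shift along the world's x, y, z in cm, then the turn, a rotation vector about the world's x, y, z in degrees, then the opening, from 0 (shut) to 1 (fully open). In form: [[dx, dy, dz, ax, ay, az, jaw], ...]. A call has 1 to 8 rows; each row shifts and turns the commanded pose from where the row before left it; what a row does not reach is not made up. A row lasts 1/10 s, in which the tool goes at most 50 mm and 8.59 degrees, less where a joint would pass 70% of its speed; a pose out of reach is approached as far as the arm can. A call is refused whole if a number of a shift passes 5 or a number of a turn 8.59, either way. A call with a gripper value outside its range is refused whole. The fingers move at their own pace and stop on an object; the grip force is fixed at half the most. Time passes only in rows, so rows that do not move let the fingers close. It gives the time, the measured TCP pose, the force, the opening and the grip force at its end, in the units of the state.
- robot.get_obs(): the state, without advancing time (a new reading comes with each control period).
- imaging.snapshot(name): name is "side" or "top"; returns the picture (400x640x3 uint8, red, green, blue); there is no depth.
- imaging.camera_params(name): a dict with "camera_matrix" (3x3 intrinsics, pixels), "k1" (the pictures are not rectified: a ray, as slopes to the right and down, at radius r is drawn at 1 + k1 r^2 times it, then the intrinsics apply), "R" (3x3) and "t" (3): a world point X has camera coordinates R X + t. Camera axes: x right, y down, z forward; pixel columns grow to the right and rows downward; lengths in m; the calibration is good to about 2 mm. A picture is of the moment at which its call begins. camera_params takes no time and is no camera call.
- robot.close_job(): hands the job in; it is judged then, once.
The state is a dict: "time": time; "joint_positions": joint angles; "qvel": joint speeds; "joint_torque": joint torques, N m; "tool_pos": TCP position; "ee_rot": TCP orientation; "wrist_force": force on the tool from outside, world axes, zero at the start; "wrist_torque": the same for the moment, N m; "width": finger opening in m; "finger_force": force on a finger pad.
Only numpy, scipy, OpenCV 4.12 (cv2) and the standard library are available. Lean on these libraries where they do the work, as an engineer would, in place of code of your own. Each camera call takes 0.05 s, during which the arm holds its last target. There are 200 camera calls.

## Working session

There is one attempt and no reset: what is moved stays moved. The work goes in short steps, Python scripts to look and compute and a shell command to move; the robot and the scene stay as the last step left them, time stands still between calls to the robot, and variables do not carry over. Pictures are saved under pics/ and viewed, at most 10 in all, crops included, and the job is handed in when it is done.

```bash
mkdir -p pics; cat > h.py <<'E'
import numpy as np, cv2
from bench import robot, imaging
def snap(n):
    return cv2.cvtColor(imaging.snapshot(n),cv2.COLOR_RGB2BGR)
def ray(n,u,v):
    p=imaging.camera_params(n);K=np.array(p["camera_matrix"]);R=np.array(p["R"]);t=np.array(p["t"])
    d=cv2.undistortPoints(np.array([[[u,v]]],float),K,np.array([p["k1"],0,0,0.]))[0,0]
    return -R.T@t, R.T@np.array([d[0],d[1],1])
def onz(n,u,v,z):
    c,d=ray(n,u,v);return c+d*(z-c[2])/d[2]
def tri(u1,v1,u2,v2):
    c,d=ray("top",u1,v1);e,f=ray("side",u2,v2)
    s=np.linalg.lstsq(np.c_[d,-f],e-c,rcond=None)[0]
    return (c+d*s[0]+e+f*s[1])/2, np.linalg.norm(c+d*s[0]-e-f*s[1])
def proj(n,X):
    p=imaging.camera_params(n);K=np.array(p["camera_matrix"])
    c=np.array(p["R"])@X+np.array(p["t"]);a=c[:2]/c[2];a=a*(1+p["k1"]*(a@a))
    return (K@np.r_[a,1])[:2]
E
python3 - <<'E'
from h import *
for n in("top","side"):
    i=snap(n);cv2.imwrite(f"pics/{n}0.png",i)
    p=imaging.camera_params(n);print(n,-np.array(p["R"]).T@p["t"],p["k1"])
print(robot.get_obs())
E
```

```text
top [ 0.28218284 -0.11342881  1.28687566] -0.04925295341214191
side [-0.0066096  -0.97386554  0.86846599] -0.04581758513128764
{'time': 0.1, 'joint_positions': array([-1.24310024e+00,  8.78759786e-02,  1.37209439e+00,  1.58309986e-05,
        1.68357361e+00, -1.03124907e-01]), 'qvel': array([-0.00133951, -0.00303158, -0.00392745,  0.00036914,  0.0008287 ,
       -0.00286855]), 'joint_torque': array([ 2.96579936e-03, -3.41251123e+01, -3.03302693e+01,  7.21321860e-02,
        3.04174621e-02, -1.03072914e-04]), 'tool_pos': array([ 0.22952773, -0.49930749,  0.21542841]), 'ee_rot': array([-3.13965331e+00, -2.16523936e-04,  4.30822548e-01]), 'wrist_force': array([ 0.15504324, -0.55003924,  0.73100224]), 'wrist_torque': array([ 0.00600511,  0.02527581, -0.04679519]), 'finger_force': 0.0, 'width': 0.09392717729026001}
```

View pics/top0.png

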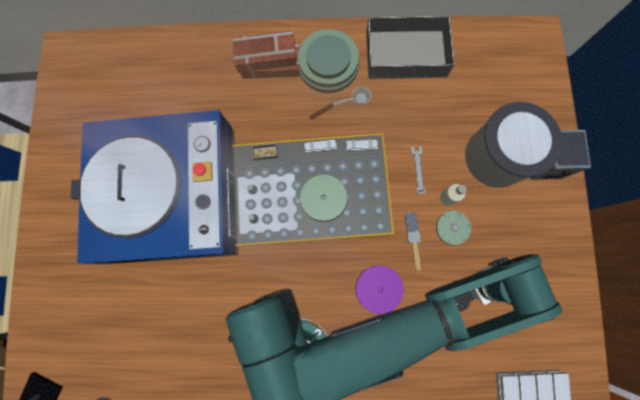

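View pics/side0.png

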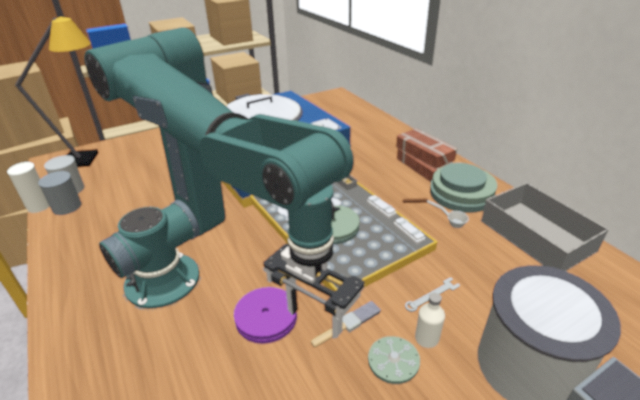

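Candidates in the top view: the grey-green disc on the bed (323,197), the purple disc (380,289), the stacked green discs off the bed (328,58), the open half (454,228) and the chamber lid (130,187). By the description I choose (323,197). The controls are the selector (204,230), start (203,201) and mushroom (200,171). The posts are near (252,188) and (253,218). I'll check these in one crop.

```bash
python3 - <<'E'
from h import *
i=cv2.imread("pics/top0.png");c=i[110:260,180:400]
cv2.imwrite("pics/crop1.png",cv2.resize(c,None,fx=3.6,fy=3.6,interpolation=cv2.INTER_CUBIC))
hsv=cv2.cvtColor(i,cv2.COLOR_BGR2HSV)
print(hsv[197,310],hsv[150,300])
h=hsv[197,310].astype(int)
m=((abs(hsv[...,0].astype(int)-h[0])<12)&(hsv[...,1]>h[1]*.6)&(hsv[...,2]>h[2]*.75)).astype(np.uint8)
roi=np.zeros_like(m);roi[140:245,230:390]=1
cs,_=cv2.findContours(m*roi,0,2);c=max(cs,key=cv2.contourArea);e=cv2.fitEllipse(c);print(e,cv2.contourArea(c))
print("mould z.077",onz("top",*e[0],.077), [onz("top",e[0][0]+s*e[1][0]/2,e[0][1],.077) for s in(1,-1)])
# yellow frame
y=((abs(hsv[...,0].astype(int)-25)<8)&(hsv[...,1]>130)&(hsv[...,2]>90)).astype(np.uint8);y[:,:225]=0;y[:,400:]=0;y[:128]=0;y[250:]=0
cv2.imwrite("pics/y.png",y*255)
E
```

```text
[ 66  36 168] [ 90   5 107]
((323.1622619628906, 197.005859375), (45.43320846557617, 46.577510833740234), 86.03374481201172) 1654.0
mould z.077 [ 0.51305979 -0.09123901  0.077     ] [array([ 0.51137076, -0.16752765,  0.077     ]), array([ 0.51476395, -0.01475823,  0.077     ])]
```

View pics/crop1.png

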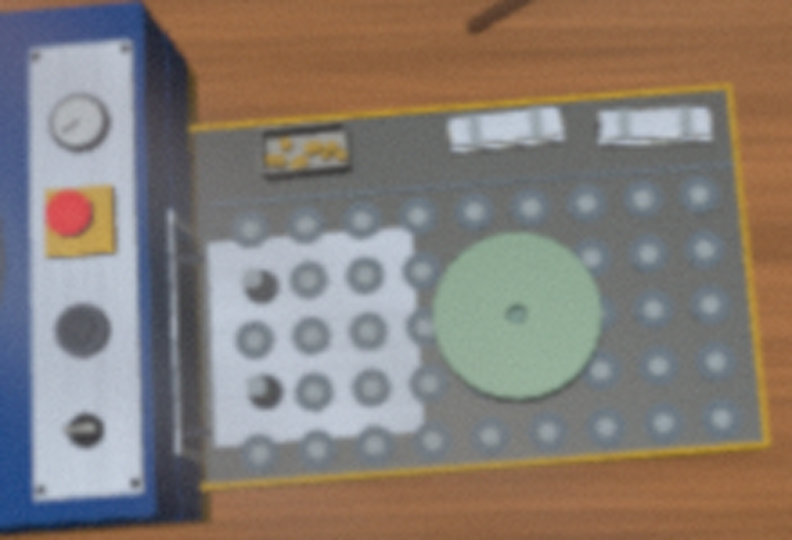

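The crop shows one grey-green disc with a sprue at crop (517,313), i.e. px (323.6,197), so the choice holds. The post tops are at crop (252,280) and (255,385). The start button is at (82,330), the mushroom at (70,213), and the right-hand bed corners at (732,86) and (768,443). Next I fit the caster pose.

```bash
cat >> h.py <<'E'
def fit(P,Q):  # caster xy -> world xy rigid
    P=np.array(P);Q=np.array(Q);p=P.mean(0);q=Q.mean(0);U,S,V=np.linalg.svd((P-p).T@(Q-q));R=(U@V).T
    return R,q-R@p,np.linalg.norm((P@R.T+q-R@p)-Q,axis=1)
E
python3 - <<'E'
from h import *
f=lambda x,y,z:onz("top",180+x/3.6-.36,110+y/3.6-.36,z)
L=[((252,280),.085,(.052,.174)),((255,385),.085,(-.052,.174)),((732,86),.045,(.22,-.3)),((768,443),.045,(-.14,-.3))]
Q=[f(*a,z)[:2] for a,z,_ in L];R,t,r=fit([c for *_,c in L],Q)
print(np.round(Q,3).tolist(),np.degrees(np.arctan2(R[1,0],R[0,0])),t,r)
print("home",R@[0,.1]+t,"deck edge",R@[.06,.24]+t)
m=f(517,315,.077)[:2];print("mould",m,"in caster",R.T@(m-t))
for n,a,z in(("start",(82,330),.2),("estop",(70,213),.22),("sel",(86,430),.2),("ballrow",(250,228),.045),("ball2",(260,453),.045)):
  X=f(*a,z);print(n,X,R.T@(X[:2]-t))
E
```

```text
[[0.55, 0.156], [0.451, 0.152], [0.744, -0.307], [0.391, -0.325]] 3.1947224152832576 [ 0.51042437 -0.01930103] [0.0028561  0.00185037 0.0028371  0.00386797]
home [0.50485141 0.08054356] deck edge [0.55695603 0.22366976]
mould [ 0.5125943  -0.09152939] in caster [-0.0018587  -0.07223704]
start [0.48455911 0.27513671 0.2       ] [-0.00941618  0.29542161]
estop [0.58164897 0.28219802 0.22      ] [0.08791632 0.29706117]
sel [0.39940597 0.26867818 0.2       ] [-0.09479692  0.29371866]
ballrow [0.6109018  0.16796814 0.045     ] [0.1107577  0.18137857]
ball2 [0.39109295 0.15502237 0.045     ] [-0.109431    0.18070276]
```

```bash
python3 -m pendant '[[3,3,0,0,0,8.5,1],[4,4,0,0,0,8.5,1],[4,4,0,0,0,8.5,1],[4,4,0,0,0,8.5,1],[4,4,0,0,0,8.5,1],[4,4,0,0,0,8.5,1],[3,4,0,0,0,8.5,1],[2.9,2.9,0,0,0,8.5,1]]'; python3 -m pendant '[[0,0,0,0,0,0,1],[0,0,0,0,0,0,1]]'
```

```text
time: 0.9
tool_pos: [0.4964, -0.2213, 0.2161]
ee_rot: [-3.141, -0.001, 1.625]
wrist_force: [0.2, -0.4, -0.7]
width: 0.0941
finger_force: 0.0
time: 1.1
tool_pos: [0.4955, -0.2233, 0.2158]
ee_rot: [-3.14, -0.0, 1.619]
wrist_force: [-0.5, 0.4, 0.5]
width: 0.0943
finger_force: 0.0
```

```bash
python3 - <<'E'
from h import *
t=snap("top");s=snap("side")
a=cv2.resize(t[110:260,180:400],None,fx=2,fy=2,interpolation=cv2.INTER_CUBIC)
b=cv2.resize(s[70:290,200:450],None,fx=2.4,fy=2.4,interpolation=cv2.INTER_CUBIC)
cv2.imwrite("pics/s1.png",b);cv2.imwrite("pics/t1raw.png",t);cv2.imwrite("pics/s1raw.png",s)
for n,X in(("sprue",(.5126,-.0915,.077)),("start",(.4846,.275,.2)),("postn",(.451,.152,.085)),("postf",(.55,.156,.085))):
    u=proj("side",np.array(X));print(n,u,(u-[200,70])*2.4)
E
```

```text
sprue [332.24163425 218.98727374] [317.3799222  357.56945698]
start [271.47719352 138.49255625] [171.54526446 164.38213501]
postn [280.17693827 185.36974498] [192.42465184 276.88738795]
postf [305.36567446 176.82877938] [252.87761871 256.38907052]
```

View pics/s1.png

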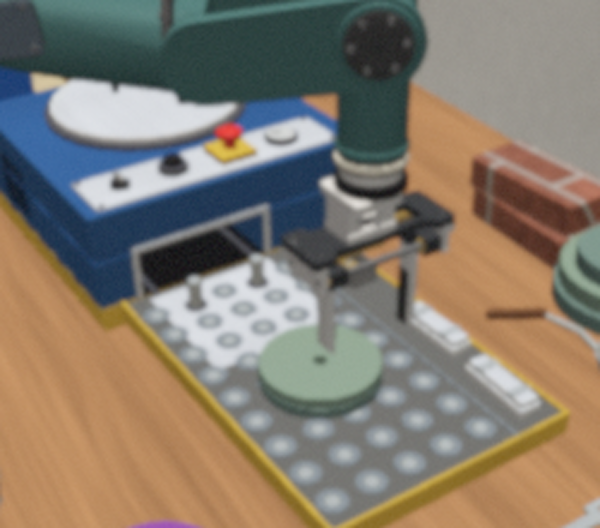

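```bash
python3 -m pendant '[[1.2,0.9,-3,0,0,0.2,1],[1.2,0.9,-4,0,0,0.2,1],[0,0,-4,0,0,0,1],[0,0,-3,0,0,0,1],[0,0,-1.1,0,0,0,1],[0,0,0,0,0,0,1],[0,0,0,0,0,0,1]]'; python3 - <<'E'
from h import *
print("sprue",tri(323.6-.36,197.2,200+320/2.4-.3,70+360/2.4-.3))
print("start",tri(202.4,201.3,200+174/2.4-.3,70+156/2.4-.3))
print("postn",tri(180+255/3.6-.36,110+385/3.6-.36,200+194/2.4-.3,70+278/2.4-.3))
print("postf",tri(180+252/3.6-.36,110+280/3.6-.36,200+257/2.4-.3,70+259/2.4-.3))
E
```

```text
time: 1.9
tool_pos: [0.5201, -0.2073, 0.0673]
ee_rot: [3.139, 0.001, 1.623]
wrist_force: [-0.1, 0.2, 0.1]
width: 0.0943
finger_force: 0.0
sprue (array([ 0.51402315, -0.09183016,  0.07359536]), np.float64(0.0021001488893884397))
start (array([0.48350416, 0.26823554, 0.2173755 ]), np.float64(0.004560115534431657))
postn (array([0.45140816, 0.15180426, 0.08417881]), np.float64(0.001402956355377963))
postf (array([0.55324623, 0.15655719, 0.07990624]), np.float64(0.004386894509532088))
```

```bash
python3 -m pendant '[[0,1,-0.3,0,0,0,1],[-0.1,1,0,0,0,0,1],[-0.1,1,0,0,0,0,1],[0,0.5,0,0,0,0,1],[0,0.5,0,0,0,0,1],[-0.1,0.5,0,0,0,0,1],[0,0.6,0,0,0,0,1],[0,0.7,0,0,0,0,1]]';  python3 -m pendant '[[0,0.8,0,0,0,0,1],[-0.1,0.8,0,0,0,0,1],[0,0.8,0,0,0,0,1],[-0.1,0.8,0,0,0,0,1],[0,0.8,0,0,0,0,1],[-0.1,0.8,0,0,0,0,1],[0,0.7,0,0,0,0,1],[0,0.6,0,0,0,0,1]]'; python3 - <<'E'
from h import *
t=snap("top");cv2.imwrite("pics/t2.png",cv2.resize(t[110:260,180:400],None,fx=3,fy=3,interpolation=cv2.INTER_CUBIC))
print(robot.get_obs()["tool_pos"])
E
```

```text
time: 2.7
tool_pos: [0.5167, -0.1482, 0.0628]
ee_rot: [3.141, 0.001, 1.624]
wrist_force: [-0.3, -2.7, 1.3]
width: 0.0942
finger_force: 1.2
time: 3.5
tool_pos: [0.5134, -0.0864, 0.0626]
ee_rot: [3.142, 0.0, 1.625]
wrist_force: [-0.1, -3.2, 2.6]
width: 0.0939
finger_force: 1.6
[ 0.51335746 -0.08522237  0.06245905]
```

View pics/t2.png

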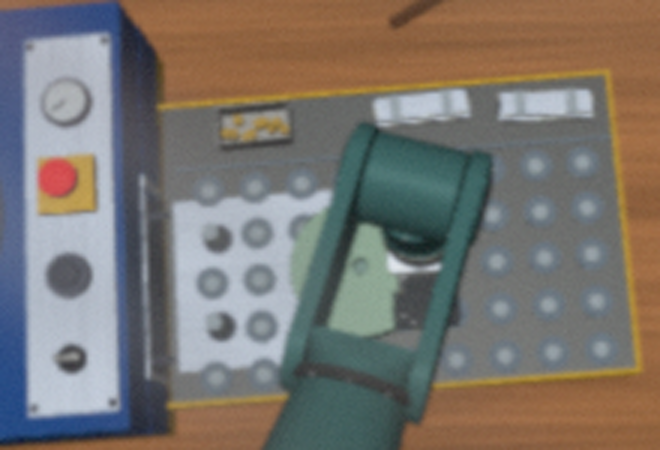

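The mould moves with the fingers: the sprue is at crop (361,266), on the line between the posts at (217,236) and (219,324). I keep pushing.

```bash
python3 -m pendant '[[0,0.8,0,0,0,0,1],[-0.1,0.9,0,0,0,0,1],[0,0.9,0,0,0,0,1],[-0.1,0.9,0,0,0,0,1],[0,0.9,0,0,0,0,1],[-0.1,0.9,0,0,0,0,1],[0,0.8,0,0,0,0,1],[-0.1,0.7,0,0,0,0,1]]'; python3 -m pendant '[[0,0.5,0,0,0,0,1],[0,0.4,0,0,0,0,1],[0,0.3,0,0,0,0,1],[0,0.3,0,0,0,0,1],[0,0.2,0,0,0,0,1]]'; python3 - <<'E'
from h import *
t=snap("top");cv2.imwrite("pics/t3.png",cv2.resize(t[110:260,180:400],None,fx=3,fy=3,interpolation=cv2.INTER_CUBIC))
o=robot.get_obs();print(o["tool_pos"],o["wrist_force"],proj("top",np.array([.505,.0805,.077])))
E
```

```text
time: 4.35
tool_pos: [0.5094, -0.0181, 0.0624]
ee_rot: [3.141, -0.0, 1.625]
wrist_force: [0.3, -2.3, 0.2]
width: 0.0941
finger_force: 1.3
time: 4.85
tool_pos: [0.5094, -0.0018, 0.0624]
ee_rot: [-3.141, -0.0, 1.624]
wrist_force: [0.1, -2.6, 0.4]
width: 0.0943
finger_force: 1.2
[ 0.509414   -0.00148835  0.06243051] [-0.34559988 -1.81458958  0.62036902] [272.25260474 200.47599251]
```

View pics/t3.png

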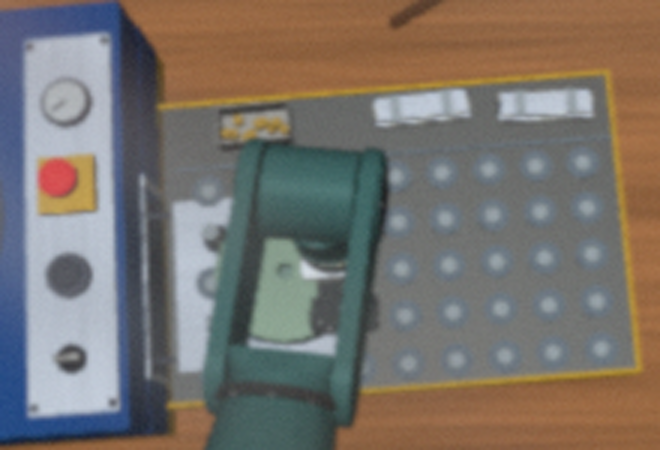

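The sprue is at crop (285,270), i.e. px (274.8,199.8), about 8 mm short of home. I creep on until the posts push back.

```bash
python3 -m pendant '[[0,0.2,0,0,0,0,1],[0,0.2,0,0,0,0,1],[0,0.2,0,0,0,0,1],[0,0,0,0,0,0,1]]'; python3 -m pendant '[[0,0.1,0,0,0,0,1],[0,0.1,0,0,0,0,1],[0,0,0,0,0,0,1]]';python3 -m pendant '[[0,0.1,0,0,0,0,1],[0,0.1,0,0,0,0,1],[0,0,0,0,0,0,1]]'
```

```text
time: 5.3
tool_pos: [0.5094, 0.0045, 0.0624]
ee_rot: [3.142, -0.001, 1.625]
wrist_force: [0.4, -1.1, -1.0]
width: 0.094
finger_force: 0.7
time: 5.6
tool_pos: [0.5094, 0.0052, 0.0625]
ee_rot: [-3.141, 0.002, 1.624]
wrist_force: [-0.2, -4.7, 0.3]
width: 0.0938
finger_force: 2.2
time: 5.9
tool_pos: [0.5092, 0.0055, 0.0625]
ee_rot: [-3.141, 0.005, 1.624]
wrist_force: [-0.9, -9.7, 0.8]
width: 0.0942
finger_force: 3.9
```

```bash
python3 -m pendant '[[0,-0.3,0,0,0,0,1],[0,-0.7,0,0,0,0,1],[0.1,-2,0,0,0,0,1],[0.1,-3,0,0,0,0,1],[0,-3,1,0,0,0,1],[0,-2,3,0,0,0,1],[0,0,5,0,0,0,1],[0,0,5,0,0,0,1]]';python3 -m pendant '[[0,-3,4,0,0,0,0.5],[0,-3,4,0,0,0,0],[0,-2,0,0,0,0,0],[0,0,0,0,0,0,0],[0,0,0,0,0,0,0]]'; python3 - <<'E'
from h import *
t=snap("top");cv2.imwrite("pics/t4.png",cv2.resize(t[110:260,180:400],None,fx=3.6,fy=3.6,interpolation=cv2.INTER_CUBIC))
s=snap("side");cv2.imwrite("pics/s4.png",cv2.resize(s[90:250,220:400],None,fx=3.6,fy=3.6,interpolation=cv2.INTER_CUBIC))
i=t;hsv=cv2.cvtColor(i,cv2.COLOR_BGR2HSV).astype(int)
m=((abs(hsv[...,0]-66)<12)&(hsv[...,1]>22)&(hsv[...,2]>126)).astype(np.uint8)
m[:150]=0;m[245:]=0;m[:,:235]=0;m[:,390:]=0
c=max(cv2.findContours(m,0,2)[0],key=cv2.contourArea);e=cv2.fitEllipse(c);print(e,onz("top",*e[0],.077),robot.get_obs()["tool_pos"])
E
```

```text
time: 6.7
tool_pos: [0.5108, -0.1018, 0.2029]
ee_rot: [-3.14, -0.003, 1.624]
wrist_force: [1.2, 0.1, -0.3]
width: 0.0939
finger_force: 0.0
time: 7.2
tool_pos: [0.5113, -0.1814, 0.2816]
ee_rot: [-3.141, -0.002, 1.625]
wrist_force: [0.4, -0.2, 0.0]
width: 0.0576
finger_force: 0.0
((272.7004089355469, 200.47262573242188), (44.46254348754883, 45.93022918701172), 68.24903869628906) [0.50497787 0.07898423 0.077     ] [ 0.51115813 -0.18072065  0.2811593 ]
```

View pics/t4.png

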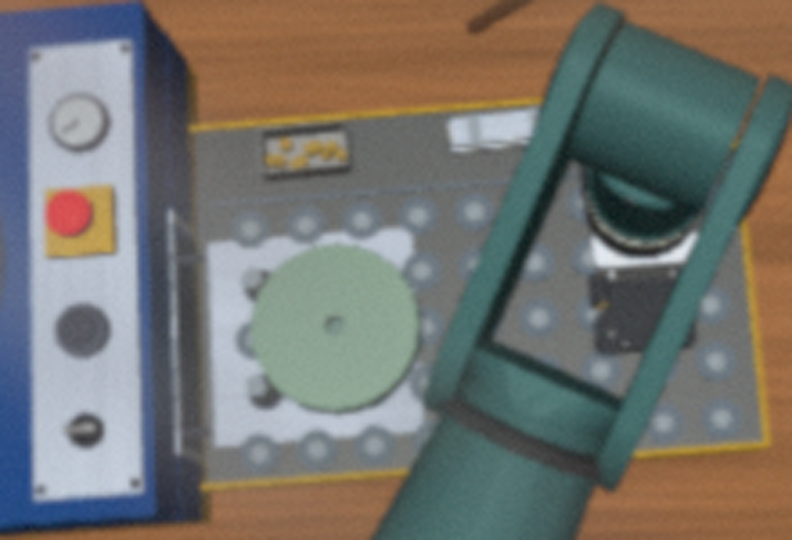

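View pics/s4.png

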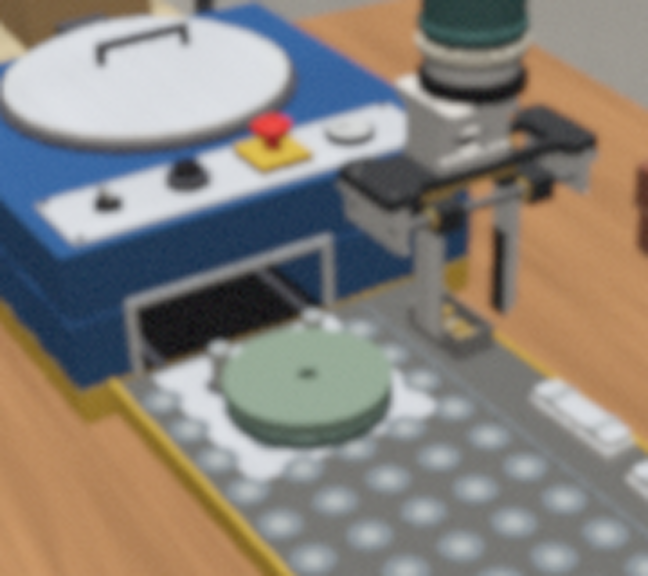

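The mould sits against both posts: fitted centre (0.505,0.079), estimated home (0.505,0.0805), sprue at crop (335,324), flat in the side view. Start is at top crop (82,330) and side crop (187,168), with the mushroom's red head beside it. I move over the start button with the fingers shut.

```bash
python3 -m pendant '[[0,3,1,0,0,0,0],[0,4,1,0,0,0,0],[-0.3,4,0,0,0,0,0],[-0.3,4,0,0,0,0,0],[-0.3,4,0,0,0,0,0],[-0.3,4,0,0,0,0,0],[-0.3,4,0,0,0,0,0],[-0.3,4,0,0,0,0,0]]'; python3 -m pendant '[[-0.3,4,0,0,0,0,0],[-0.3,4,0,0,0,0,0],[-0.3,4,0,0,0,0,0],[0,2,0,0,0,0,0],[0,0,0,0,0,0,0],[0,0,0,0,0,0,0]]'
```

```text
time: 8.1
tool_pos: [0.4921, 0.1308, 0.3016]
ee_rot: [-3.14, -0.001, 1.627]
wrist_force: [0.7, -0.8, 0.1]
width: 0.0004
finger_force: 0.0
time: 8.7
tool_pos: [0.4835, 0.2686, 0.3016]
ee_rot: [-3.14, 0.001, 1.627]
wrist_force: [0.8, 0.3, -0.2]
width: 0.0009
finger_force: 0.0
```

```bash
python3 -m pendant '[[0.1,0.4,-2,0,0,0,0],[0,0,-2.5,0,0,0,0],[0,0,-1.5,0,0,0,0],[0,0,0,0,0,0,0],[0,0,0,0,0,0,0]]'; python3 - <<'E'
from h import *
s=snap("side");cv2.imwrite("pics/s5.png",cv2.resize(s[80:200,200:360],None,fx=4.8,fy=4.8,interpolation=cv2.INTER_CUBIC))
o=robot.get_obs();X=o["tool_pos"]-[0,0,.011];print(o["tool_pos"],[((proj("side",np.r_[X[:2],z])-[200,80])*4.8).round() for z in(X[2],.217,.21,.2)])
E
```

```text
time: 9.2
tool_pos: [0.4855, 0.2714, 0.2429]
ee_rot: [3.141, 0.0, 1.624]
wrist_force: [0.1, -0.1, 1.0]
width: 0.0004
finger_force: 0.0
[0.48590512 0.27170942 0.24373112] [array([343., 241.]), array([345., 261.]), array([345., 270.]), array([347., 282.])]
```

View pics/s5.png

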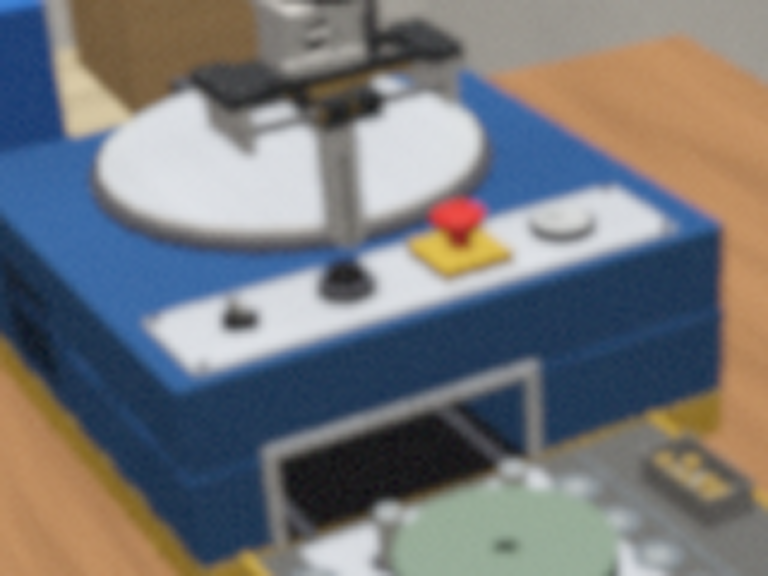

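The fingertip is at (345,242), directly over the button top at about (347,265), so the button top is near z 0.213. The mould is still against the posts. I press in small steps.

```bash
python3 -m pendant '[[0,0,-1,0,0,0,0],[0,0,-0.5,0,0,0,0],[0,0,-0.2,0,0,0,0],[0,0,0,0,0,0,0]]'; python3 -m pendant '[[0,0,-0.2,0,0,0,0],[0,0,-0.1,0,0,0,0],[0,0,0,0,0,0,0]]'; python3 -m pendant '[[0,0,-0.2,0,0,0,0],[0,0,-0.1,0,0,0,0],[0,0,0,0,0,0,0]]'
```

```text
time: 9.65
tool_pos: [0.4854, 0.2719, 0.2256]
ee_rot: [3.141, 0.0, 1.625]
wrist_force: [0.8, -0.7, 2.8]
width: 0.0003
finger_force: 0.9
time: 9.95
tool_pos: [0.4855, 0.272, 0.2229]
ee_rot: [3.141, 0.0, 1.625]
wrist_force: [-0.6, -1.6, 2.8]
width: 0.0004
finger_force: 1.6
time: 10.25
tool_pos: [0.4855, 0.272, 0.2203]
ee_rot: [3.141, -0.0, 1.625]
wrist_force: [-1.9, -1.8, 6.3]
width: 0.0002
finger_force: 2.9
```

```bash
python3 -m pendant '[[0,0,-0.1,0,0,0,0],[0,0,-0.1,0,0,0,0],[0,0,0,0,0,0,0]]'; python3 -m pendant '[[0,0,-0.1,0,0,0,0],[0,0,-0.1,0,0,0,0],[0,0,0,0,0,0,0]]'
```

```text
time: 10.55
tool_pos: [0.4855, 0.272, 0.2201]
ee_rot: [3.139, -0.001, 1.625]
wrist_force: [-3.5, -3.7, 10.2]
width: 0.0005
finger_force: 5.5
time: 10.85
tool_pos: [0.4855, 0.272, 0.22]
ee_rot: [3.137, -0.001, 1.625]
wrist_force: [-5.1, -3.2, 16.7]
width: 0.0007
finger_force: 8.1
```

Hard stop after about 6 mm of spring-like travel, so the button is right down. I retract, check and hand in.

```bash
python3 -m pendant '[[0,0,1,0,0,0,0],[0,0,2,0,0,0,0],[0,0,4,0,0,0,0],[0,0,3,0,0,0,0],[0,0,0,0,0,0,0]]'; python3 - <<'E'
from h import *
t=snap("top");hsv=cv2.cvtColor(t,cv2.COLOR_BGR2HSV).astype(int)
s=snap("side");cv2.imwrite("pics/s6.png",cv2.resize(s[80:230,200:400],None,fx=3.6,fy=3.6,interpolation=cv2.INTER_CUBIC))
m=((abs(hsv[...,0]-66)<12)&(hsv[...,1]>22)&(hsv[...,2]>126)).astype(np.uint8)
m[:150]=0;m[245:]=0;m[:,:235]=0;m[:,390:]=0
c=max(cv2.findContours(m,0,2)[0],key=cv2.contourArea);e=cv2.fitEllipse(c);print(e,onz("top",*e[0],.077))
E
```

```text
time: 11.35
tool_pos: [0.4871, 0.2729, 0.3204]
ee_rot: [3.133, -0.004, 1.625]
wrist_force: [-0.2, -0.3, 0.4]
width: 0.0
finger_force: 0.0
((272.7432861328125, 200.54200744628906), (44.68117904663086, 45.947364807128906), 71.91373443603516) [0.50473707 0.07883796 0.077     ]
```

View pics/s6.png

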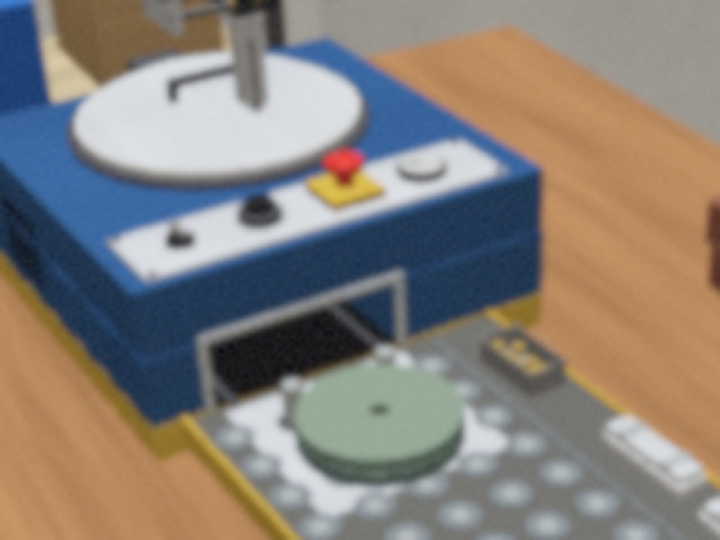

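The mould (sprue at crop (379,408)) is still flat against both posts, and the mushroom (343,165) and bystanders are undisturbed. I hand in.

```bash
python3 -c "
from bench import robot
print(robot.close_job())"
```

```text
the job is handed in; nothing more can be done
None
```

The mould is home against both posts (about 2 mm from my estimate of the home point), the start button was pressed to its stop, the mushroom stop button was left alone, nothing else looked disturbed, and the job is handed in; no verdict came back.

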